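# Hang the washed mallet back in its sprung ring

### The arm

A 6-joint arm with a two-finger parallel gripper is mounted at the origin on the work surface. World frame = base frame: x ahead of the robot, y to its left, z up, the work surface at z = 0. Lengths are in m, angles in rad, forces in N, time in s.
With the tool pointing down it reaches from about 0.25 to 0.775 m from the base axis. Payload 4 kg.
Tool frame: the origin (TCP) lies midway between the tips of the shut fingers; the grasp point (between the pads) lies robot.tcp_to_grasp behind it (robot.tcp_to_grasp is the distance from the TCP to the grasp point, in m); y points along the fingers, x is the direction in which the jaws open and shut, and the axes are right-handed (so a half turn about y gives the same grasp; the last joint's range is limited). The gripper opens to 94 mm and grips with 3 to 60 N. Pads are 16 mm wide; open, the fingers measure 119 mm over their backs; the gripper's body (75 mm by 177 mm) begins 78 mm behind the grasp point.
Start: joints at [-1.386, 0.087, 1.371, -0, 1.684, -0.103], TCP at [0.156, -0.527, 0.206] pointing down, gripper open.
Joint ranges: [-3.1, 3.1], [-0.76, 2.03], [0.27, 2.55], [-1.08, 4.22], [0.17, 2.65], [-2.57, 2.57]. Speed limits (rad/s): [2.79, 2.79, 3.14, 3.14, 3.14, 3.14].

### API

Orientations are given as [roll, pitch, yaw] about the fixed x, y, z axes, in that order (R = Rz(yaw) Ry(pitch) Rx(roll)).
In Python, from bench import robot gives the robot as it stands.
- The arm moves only by the tool arm_command, never from a script. Its argument "series" is text: rows parted by semicolons, each of 7 numbers parted by spaces: the turn, a rotation vector about the tool's x, y, z in rad, then the shift along the tool's x, y, z in m, then the finger opening in m, from 0 to 0.094. A call has 1 to 12 rows; each row shifts and turns the pose as measured when the row begins, along the tool's axes as they then stand; what a row does not reach is not made up. A row lasts 1/10 s, in which the tool goes at most 50 mm and 8.59 degrees, less where a joint would pass 70% of its speed; a pose out of reach is approached as far as the arm can. A call with a gripper value outside its range is refused whole. The fingers move at their own pace and stop on an object; the grip force is fixed at half the most. Time passes only in rows, so rows that do not move let the fingers close. It gives the time, the measured TCP pose, the force and the opening at its end, in the units of the state.
- robot.get_obs(): the state, without advancing time (a new reading comes with each control period).
- robot.snapshot(name): name is "scene" or "top" or "wrist"; returns the picture (420x560x3 uint8, blue, green, red); there is no depth.
- robot.camera_params(name): a dict with "fx", "fy", "cx", "cy" (pixels), "extrinsics" (4x4, takes a point from camera to world coordinates). Camera axes: x right, y up, looking along -z (the intrinsics and any distortion apply to the point x, -y, -z); pixel columns grow to the right and rows downward; lengths in m; the calibration is good to about 2 mm. A picture is of the moment at which its call begins: read the wrist's pose just before it. camera_params takes no time and is no camera call; for the wrist camera it gives the pose at the moment of the call.
- robot.close_job(): hands the job in, once; it reports no verdict.
Trained networks look in the newest picture that a camera, given by its name, has taken for a name from the list of things; names that differ only in an ending like _2 or _b are one class to them, and where a whole thing is asked for, a point or a joint stands for the part that bears it (a point fixed in the world has none). Each returns a list of dicts, best first, with "score" (0 to 1); they miss things now and then, are a little off and sometimes report something else, mostly with a low value. They report only what shows in the picture. A call takes as long as a camera call. They do not tell look-alikes from the thing itself.
- robot.spot_in(camera, target): "centre" ([x, y, z] in m, in the coordinates of the camera as it stood for that picture, good to about 4 mm: the middle of the surface that is visible of it).
The state is a dict: "time": time; "joint_positions": joint angles; "qvel": joint speeds; "joint_torque": joint torques, N m; "tool_pos": TCP position; "ee_rot": TCP orientation; "wrist_force": force on the tool from outside, world axes, zero at the start; "wrist_torque": the same for the moment, N m; "width": finger opening in m.
Only numpy, scipy, OpenCV 4.12 (cv2) and the standard library are available. Lean on these libraries where they do the work, as an engineer would, in place of code of your own. Each camera call takes 0.05 s, during which the arm holds its last target.

### The job

The wooden mallet has drained dry: lift it out of the wooden draining block, feel its handle down into the one empty ring of the steel tool rack (its arm is slotted, so the ring is never quite where its bracket says), and press it gently home until its head sits flat on the ring. Never force it, and leave the other tools and the pots where they are.

Things in the scene. Friction and masses are not known exactly. Their poses are not given: they have to be found in the camera images.
- mallet: wooden mallet, about 0.24 kg, standing handle down, loosely, in one of the draining block's three holes (any of them). Round wooden handle, diameter 22 mm, 110 mm long up to a steel flange; its last 3.5 mm taper to diameter 18 mm at the free end. A rectangular wooden head lies crosswise on top, just above the flange. Origin: centre of the handle's free end; +z up the handle to the head, x along the head's length.
- mallet_head (a point): centre of the mallet's head, on the handle's line 140 mm above the handle's free end; axes as the mallet's. The head is a block with flat sides, 84 mm along x, 44 mm along y, 46 mm along z: grip it here with the fingers closing on its 44 mm width (along y).
- mallet_flange (a point): centre of the flat underside of the mallet's steel flange (diameter 35 mm, 8 mm thick, just below the head), on the handle's line 110 mm above the free end. This shoulder is what comes to sit on the ring.
- holder: the empty ring bracket, bolted to the rack's bar at one of its three places (any), 110 mm apart; the two other rings hold a paddle and a beater. Origin: nominal centre of the ring's flat top face, 135 mm above the table; +z up, y along the bar, +x from ring to bar. Home is the mallet's flange flat on this face. Push no harder than about 20 N: contact over 40 N in all, the shoe's squeeze of about 10 N included, counts as forcing it.
- ring_place (a point): same point and axes as the empty bracket's origin. The ring is a steel collar, vertical bore 24 mm, 22 mm high, its top flange 56 mm across. Its arm is screwed in a slot by hand, so the ring really sits fast anywhere up to 12 mm to either side of this point along y (not x or z): find it by feel or sight. Nothing of the rack stands higher than the ring's top but the other two tools.
- shoe_place (a point): nominal place of the nose of the sprung nylon shoe in the ring's wall, on the +x side 11.5 mm below the top; it shifts along y with the ring. It stands 3 mm into the bore and holds the handle against the opposite wall with about 4.5 N, so the handle runs 1 mm to -x of the ring's centre, drags against sliding down with about 4 to 8 N, more than the mallet's weight: it does not fall by itself.
- block: wooden draining block, 110 x 280 x 60 mm, fixed, with three holes of 26 mm diameter, 45 mm deep, in a row 90 mm apart along its y; origin: centre of its underside, z up.
- brush: brush, handle diameter 18 mm, 168 mm tall, standing in the draining block; leave alone. Origin: handle end.
- loop_tool: trimming tool with a steel wire loop, handle diameter 20 mm, 170 mm tall, standing in the draining block; leave alone. Origin: handle end.
- paddle: flat wooden paddle hanging in another ring, its blade 56 mm wide and standing 45 mm above the ring; leave alone. Origin: handle end, 90 mm below the ring's top.
- beater: round dark wooden beater hanging in another ring, head diameter 54 mm, standing 40 mm above the ring; leave alone. Origin: handle end, 90 mm below the ring's top.
- cup: white ceramic cup, diameter 72 mm, 85 mm tall, loose on the table; leave alone. Origin: underside.
- jar: small glaze jar, diameter 54 mm, 60 mm tall, loose on the table; leave alone. Origin: underside.
- squeeze: squeeze bottle, diameter 48 mm, 130 mm tall, loose on the table; leave alone. Origin: underside.
- vase: terracotta vase, diameter 72 mm, 125 mm tall, loose on the table; leave alone. Origin: underside.
Not all that is in view belongs to the job. What is shaped like the mallet but blue or white is not meant.

How it is judged:
On the way, in this order (a step that is already met when the one before it is completed fails the run):
1. the mallet is lifted right out of the draining block (z of mallet in the frame of block above 0.07 m), for 0.1 s.
2. the handle is started in the empty ring, 15 mm deep or more, with the head not yet down (z of mallet in the frame of holder between -0.1 and -0.015 m and x of mallet in the frame of holder between -0.006 and 0.006 m and y of mallet in the frame of holder between -0.018 and 0.018 m), for 0.1 s.
At the end, for the whole second after the job is handed in: The mallet hangs in the formerly empty ring, handle down through the bore, its flange within 2 mm of the ring's top face, upright to 0.06 rad, at rest and released (z of mallet in the frame of holder between -0.113 and -0.108 m and x of mallet in the frame of holder between -0.006 and 0.006 m and y of mallet in the frame of holder between -0.018 and 0.018 m and angle between mallet's own z axis and vertical below 0.06 rad and linear speed of mallet below 0.01 m/s); the robot touches nothing.
It fails at once if the mallet is forced: it presses on the ring bracket with more than 40 N in all, the shoe's squeeze included (contact force between mallet and holder above 40 N).
It fails at once if another tool is moved more than 25 mm (distance of any of brush, loop_tool, paddle, beater from where it was at the start of the episode above 0.025 m).
It fails at once if a pot, jar or bottle is moved more than 25 mm (distance of any of cup, jar, squeeze, vase from where it was at the start of the episode above 0.025 m).
It also fails if it takes over 72 s, if anything falls off the work surface, if the arm or the gripper's body presses on something with over 40 N, if the wrist force passes 120 N, or if a joint passes its speed limit or range.

## Working session

There is one attempt and no reset: what is moved stays moved. The work goes in short steps, Python scripts to look and compute and a tool call to move; the robot and the scene stay as the last step left them, time stands still between calls to the robot, and variables do not carry over. Pictures are saved under pics/ and viewed, and the job is handed in when it is done.

Besides the shell and the picture viewer there is one more tool, called as a command line: name --argument value ..., lists and objects as JSON in quotes. arm_command: Moves the arm, as the interface text tells. Its arguments: {"type":"object","properties":{"series":{"type":"string"}},"required":["series"]}

```bash
ls; mkdir -p pics; python3 - <<'E'
from bench import robot
import cv2
o=robot.get_obs()
for k,v in o.items(): print(k,v)
print(robot.tcp_to_grasp)
for n in ("scene","top","wrist"):
    cv2.imwrite(f"pics/{n}0.png",robot.snapshot(n))
    p=robot.camera_params(n);print(n,p)
E
```

```text
pics
time 0.0
joint_positions [-1.38607512e+00  8.79568421e-02  1.37220592e+00 -1.03212734e-05
  1.68361468e+00 -1.03103149e-01]
qvel [ 0.00039106 -0.00033537  0.00031108  0.0013492  -0.00026005 -0.00022309]
joint_torque [ 5.21096536e-04 -3.40175521e+01 -3.02429402e+01  7.16915075e-02
  3.29190481e-02 -1.51957752e-04]
tool_pos [ 0.15601758 -0.52684495  0.2043277 ]
ee_rot [-1.57058167  0.00217424 -1.28297288]
wrist_force [ 0.45713     0.533255   -0.83800851]
wrist_torque [ 0.03504941 -0.04480351  0.0038144 ]
width 0.09425516793178969
0.0188
scene {'fx': 451.9071269277767, 'fy': 451.9071269277767, 'cx': 283.16508212187415, 'cy': 213.24566535274337, 'extrinsics': array([[-0.51581384, -0.55721727,  0.65072652,  1.19612091],
       [ 0.85669431, -0.33256152,  0.3943066 ,  0.39785283],
       [-0.00330784,  0.7608625 ,  0.6489047 ,  0.79088851],
       [ 0.        ,  0.        ,  0.        ,  1.        ]])}
top {'fx': 535.8802120064584, 'fy': 535.8802120064584, 'cx': 273.76359950216823, 'cy': 206.23634084558753, 'extrinsics': array([[ 0.01746686,  0.99640711, -0.08287202,  0.37700702],
       [-0.99976965,  0.01843933,  0.01098378, -0.03436216],
       [ 0.01247242,  0.08266108,  0.99649967,  1.67605961],
       [ 0.        ,  0.        ,  0.        ,  1.        ]])}
wrist {'fx': 331.0858947896481, 'fy': 331.0858947896481, 'cx': 281.1305022777132, 'cy': 209.3146639769123, 'extrinsics': array([[ 0.28340025,  0.92059782,  0.26867071,  0.23363599],
       [-0.95899889,  0.27273131,  0.07706338, -0.50354186],
       [-0.00233054, -0.2794947 ,  0.96014441,  0.38495478],
       [ 0.        ,  0.        ,  0.        ,  1.        ]])}
```

View pics/scene0.png

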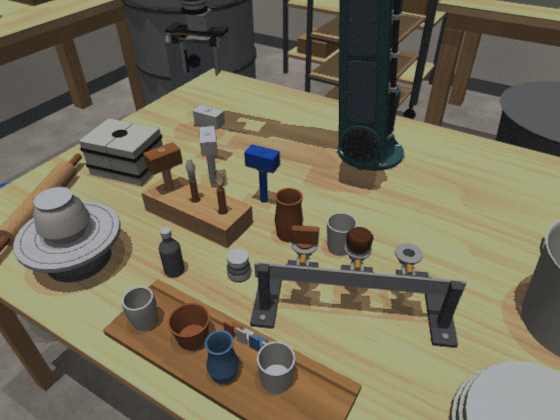

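View pics/top0.png

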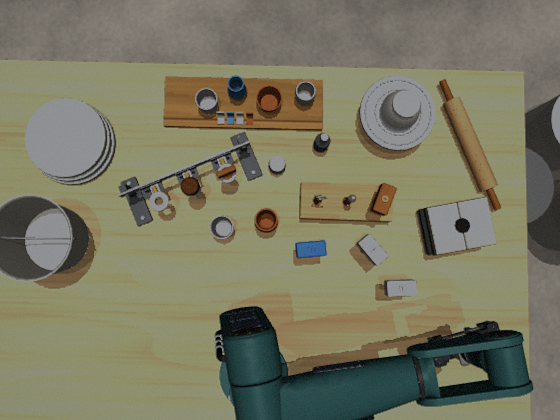

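```bash
cat > h.py <<'E'
import numpy as np, cv2
from bench import robot
def w(c,p):
    E=np.array(robot.camera_params(c)["extrinsics"]);return E[:3,:3]@np.array(p)+E[:3,3]
def ray(c,u,v,z):
    P=robot.camera_params(c);E=P["extrinsics"]
    d=E[:3,:3]@np.array([(u-P["cx"])/P["fx"],-(v-P["cy"])/P["fy"],-1]);o=E[:3,3]
    return o+d*(z-o[2])/d[2]
def proj(c,X):
    P=robot.camera_params(c);E=P["extrinsics"];q=E[:3,:3].T@(np.array(X)-E[:3,3])
    return np.array([P["cx"]+P["fx"]*q[0]/-q[2],P["cy"]-P["fy"]*q[1]/-q[2]])
E
python3 - <<'E'
from h import *
for c in ("scene","top"):
    for t in ("mallet","mallet_head","mallet_flange","holder","ring_place","block","brush","loop_tool","paddle","beater","cup","jar","squeeze","vase"):
        for r in robot.spot_in(c,t)[:3]:
            x=w(c,r["centre"]);print(c,t,round(r["score"],2),x.round(3),proj(c,x).round())
E
```

```text
scene mallet 0.69 [ 0.539 -0.352  0.164] [163. 158.]
scene mallet 0.66 [ 0.392 -0.151  0.146] [262. 159.]
scene mallet 0.64 [ 0.396 -0.322  0.146] [209. 141.]
scene mallet_head 0.95 [ 0.393 -0.148  0.135] [263. 163.]
scene mallet_head 0.74 [ 0.299 -0.406  0.149] [206. 118.]
scene mallet_head 0.57 [ 0.54  -0.351  0.157] [163. 160.]
scene mallet_flange 0.87 [ 0.398 -0.322  0.146] [208. 142.]
scene mallet_flange 0.8 [ 0.539 -0.35   0.162] [163. 159.]
scene mallet_flange 0.8 [ 0.298 -0.402  0.15 ] [208. 117.]
scene holder 0.9 [0.522 0.286 0.134] [410. 256.]
scene ring_place 0.87 [0.533 0.284 0.134] [407. 260.]
scene ring_place 0.27 [0.57  0.193 0.175] [359. 240.]
scene block 0.87 [ 0.562 -0.242  0.062] [196. 209.]
scene brush 0.57 [ 0.537 -0.268  0.126] [191. 180.]
scene loop_tool 0.84 [ 0.539 -0.175  0.111] [221. 197.]
scene paddle 0.94 [0.608 0.086 0.165] [302. 236.]
scene beater 0.57 [0.569 0.191 0.171] [358. 240.]
scene cup 0.9 [0.463 0.099 0.063] [336. 233.]
scene jar 0.68 [ 0.651 -0.049  0.045] [239. 265.]
scene jar 0.27 [ 0.538 -0.349  0.16 ] [164. 159.]
scene squeeze 0.7 [ 0.725 
[... 655 characters left out ...]
] [154. 194.]
top ring_place 0.62 [ 0.531 -0.249  0.061] [339. 201.]
top block 0.93 [ 0.527 -0.249  0.064] [339. 202.]
top block 0.57 [ 0.527 -0.263  0.159] [348. 199.]
top block 0.44 [0.534 0.292 0.134] [155. 194.]
top loop_tool 0.6 [ 0.527 -0.175  0.136] [317. 200.]
top paddle 0.47 [0.594 0.083 0.18 ] [227. 173.]
top beater 0.78 [0.554 0.186 0.175] [190. 186.]
top cup 0.98 [0.449 0.108 0.021] [221. 226.]
top cup 0.49 [ 0.47  -0.028  0.057] [265. 220.]
top cup 0.21 [0.533 0.296 0.132] [154. 195.]
top jar 0.52 [ 0.64  -0.061  0.064] [278. 164.]
top squeeze 0.76 [ 0.704 -0.192  0.092] [322. 142.]
top vase 0.72 [ 0.47  -0.028  0.059] [266. 220.]
top vase 0.38 [ 0.532 -0.361  0.175] [384. 198.]
```

```bash
python3 - <<'E'
import cv2,numpy as np
t=cv2.imread("pics/top0.png");s=cv2.imread("pics/scene0.png")
a=cv2.resize(t[170:230,330:410],(400,300),interpolation=cv2.INTER_CUBIC)
b=cv2.resize(t[130:230,110:265],(400,258),interpolation=cv2.INTER_CUBIC)
c=cv2.resize(s[130:230,130:260],(400,300),interpolation=cv2.INTER_CUBIC)
d=cv2.resize(s[220:340,245:465],(400,218),interpolation=cv2.INTER_CUBIC)
o=np.zeros((600,800,3),np.uint8);o[:300,:400]=a;o[:258,400:]=b;o[300:,:400]=c;o[300:518,400:]=d
cv2.imwrite("pics/crop0.png",o)
E
```

```text
(no output)
```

View pics/crop0.png

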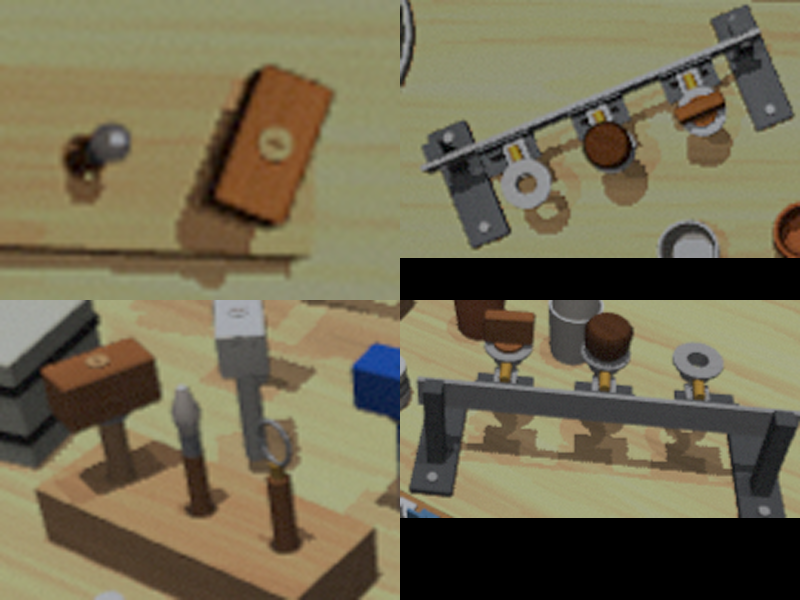

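View pics/wrist0.png

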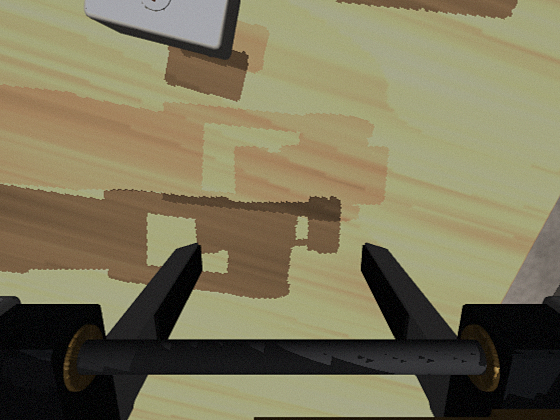

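```bash
python3 - <<'E'
from h import *
t=cv2.imread("pics/top0.png")
hsv=cv2.cvtColor(t,cv2.COLOR_BGR2HSV)
sub=hsv[175:225,365:405].astype(int); 
m=((sub[...,1]>165)&(sub[...,2]>95)).astype(np.uint8)
n,l,st,ce=cv2.connectedComponentsWithStats(m);i=1+st[1:,4].argmax();print(st[i])
m=(l==i).astype(np.uint8)
r=cv2.minAreaRect(np.argwhere(m)[:,::-1].astype(np.float32));print(r)
b=cv2.boxPoints(r)+[365,175];W=np.array([ray("top",u,v,.178) for u,v in b]);print(W.round(4))
print(W.mean(0), [np.linalg.norm(W[k]-W[(k+1)%4]) for k in range(4)],[np.degrees(np.arctan2(*(W[(k+1)%4]-W[k])[[1,0]])) for k in range(4)])
print("knob",ray("top",330+275/5,170+144/5,.178))
big=cv2.resize(t[175:225,365:405],None,fx=10,fy=10,interpolation=cv2.INTER_CUBIC)
cv2.polylines(big,[((b-[365,175]+.5)*10).astype(int)],True,(0,255,0),1)
# ring annulus
sub=t[175:220,135:180];g=cv2.cvtColor(sub,cv2.COLOR_BGR2HSV)
m=((g[...,1]<60)&(g[...,2]>130)).astype(np.uint8)
n,l,st,ce=cv2.connectedComponentsWithStats(m);i=1+st[1:,4].argmax();print(st[i],ce[i])
cs,_=cv2.findContours((l==i).astype(np.uint8),cv2.RETR_EXTERNAL,2)
e=cv2.fitEllipse(max(cs,key=len));print(e)
b2=cv2.resize(sub,None,fx=10,fy=10,interpolation=cv2.INTER_CUBIC);cv2.ellipse(b2,((e[0][0]+.5)*10 and ((e[0][0]+.5)*10,(e[0][1]+.5)*10),(e[1][0]*10,e[1][1]*10),e[2]),(0,255,0),1)
print(ray("top",e[0][0]+135,e[0][1]+175,.135))
o=np.zeros((500,850,3),np.uint8);o[:500,:400]=big;o[:450,400:]=b2;cv2.imwrite("pics/seg.png",o[:, :800])
E
```

```text
[  8   9  23  30 352]
((19.301372528076172, 23.363014221191406), (14.630145072937012, 28.558040618896484), 20.556045532226562)
[[ 0.4985 -0.3283  0.178 ]
 [ 0.5747 -0.3565  0.178 ]
 [ 0.5608 -0.3953  0.178 ]
 [ 0.4847 -0.3669  0.178 ]]
[ 0.52967983 -0.36176133  0.178     ] [np.float64(0.08129013156833444), np.float64(0.04116013018069771), np.float64(0.081253596526637), np.float64(0.04098031187823902)] [np.float64(-20.29939268753779), np.float64(-109.68033373158183), np.float64(159.5735085981861), np.float64(70.373746262903)]
knob [ 0.52839498 -0.36370754  0.178     ]
[ 14   9  20  27 257] [22.61089494 24.59922179]
((22.407440185546875, 23.977460861206055), (17.073078155517578, 25.66119956970215), 166.8109130859375)
[0.51994617 0.28423983 0.135     ]
```

View pics/seg.png

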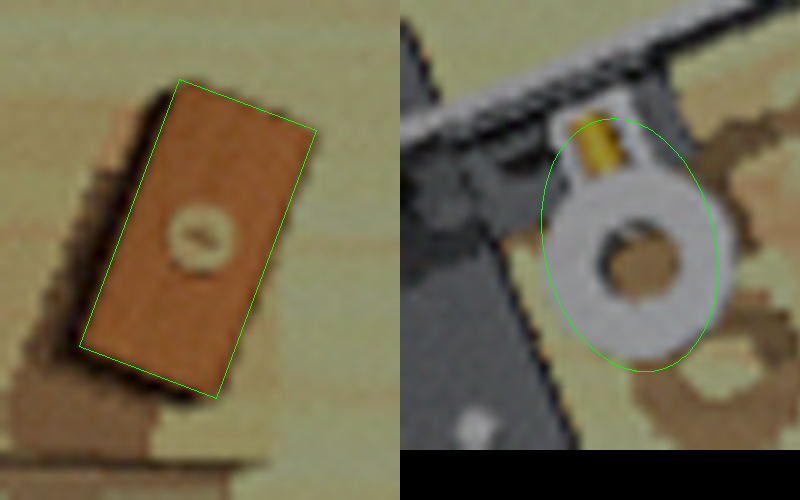

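Look-alikes (top picture): brown mallet in the block (384,199), blue (311,250), white (373,250), white (400,288). The brown wooden one standing in the block is the right one, and the close crop confirms it. The empty ring is the leftmost in the top view, at (158,200).

arm_command --series "0 0 0 0 -0.04 0 0.074; 0 0 0 0 -0.04 0 0.074; 0 0 0 0 -0.04 0 0.074; 0 0 0 -0.005 0 0.04 0.074; 0 0 0 -0.005 0 0.04 0.074; 0 0 0 -0.005 0 0.04 0.074; 0 0 0 -0.005 0 0.04 0.074; 0 0 0 -0.005 0 0.04 0.074; 0 0 0 -0.005 0 0.04 0.074; 0 0 0 -0.005 0 0.04 0.074; 0 0 0 -0.005 0 0.04 0.074; 0 0 0 -0.005 0 0.04 0.074"

```text
time: 2.75
tool_pos: [0.4965, -0.3803, 0.329]
ee_rot: [-1.57, 0.002, -1.296]
wrist_force: [-0.2, 0.1, -0.9]
width: 0.0741
```

arm_command --series "0 0.13 0 0 0 0 0.074; 0 0.13 0 0 0 0 0.074; 0 0.13 0 0 0 0 0.074; 0 0.13 0 0 0 0 0.074; 0 0.12 0 0 0 0 0.074; 0 0 0 0 0 0 0.074"

```text
time: 3.35
tool_pos: [0.5034, -0.3755, 0.3257]
ee_rot: [-1.574, 0.005, -1.949]
wrist_force: [0.5, -0.3, 0.2]
width: 0.0739
```

```bash
cat >> h.py <<'E'
from scipy.spatial.transform import Rotation as R
def st():
    o=robot.get_obs();M=R.from_euler("xyz",o["ee_rot"]).as_matrix()
    print("t",round(o["time"],2),"pos",o["tool_pos"].round(4),"rpy deg",np.degrees(o["ee_rot"]).round(2),"F",o["wrist_force"].round(1),"T",o["wrist_torque"].round(2),"w",round(o["width"],4),"q6",round(o["joint_positions"][5],2))
    return o,M
def togo(X,yawdeg=None):
    o,M=st();d=M.T@(np.array(X)-o["tool_pos"]);print("tool shift",d.round(4))
    Y=o["ee_rot"][2] if yawdeg is None else np.radians(yawdeg)
    Rt=R.from_euler("xyz",[-np.pi/2,0,Y]).as_matrix()
    print("tool turn",R.from_matrix(M.T@Rt).as_rotvec().round(4))
E
python3 - <<'E'
from h import *
togo([.529,-.362,.32],-110.3)
i=robot.snapshot("wrist");cv2.imwrite("pics/w1.png",i)
for t in("mallet_head","mallet_flange"):
  for r in robot.spot_in("wrist",t)[:2]:
    x=w("wrist",r["centre"]);print(t,r["score"],x.round(4),proj("wrist",x))
E
```

```text
t 3.35 pos [ 0.5034 -0.3755  0.3257] rpy deg [ -90.19    0.31 -111.69] F [ 0.5 -0.3  0.2] T [ 0.01 -0.03  0.  ] w 0.0739 q6 1.22
tool shift [-0.022   0.0058  0.0188]
tool turn [ 0.0032 -0.0242 -0.0054]
mallet_head 0.95 [ 0.5323 -0.3568  0.1762] [254.44122877 174.98570995]
mallet_head 0.81 [ 0.298  -0.3948  0.1358] [354.20836683 324.71293743]
mallet_flange 0.94 [ 0.2957 -0.3959  0.136 ] [355.62097698 325.94194288]
mallet_flange 0.85 [ 0.3948 -0.3339  0.1666] [283.21389543 290.39338074]
```

View pics/w1.png

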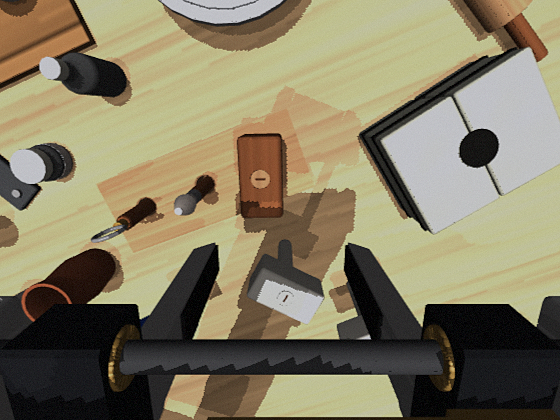

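```bash
python3 - <<'E'
from h import *
print("knob",ray("wrist",260.5,179,.178))
g=cv2.imread("pics/w1.png");hs=cv2.cvtColor(g,cv2.COLOR_BGR2HSV)[120:225,225:295].astype(int)
m=((hs[...,1]>140)&(hs[...,2]>85)&(hs[...,0]<14)).astype(np.uint8)
n,l,s,c=cv2.connectedComponentsWithStats(m);i=1+s[1:,4].argmax();print(s[i])
for a,b in [((244,137),(244,214)),((279,139),(281,205))]:
  A=ray("wrist",*a,.178);B=ray("wrist",*b,.178);print(A.round(4),B.round(4),np.degrees(np.arctan2(*(A-B)[[1,0]])))
cv2.imwrite("pics/w1c.png",cv2.resize(g[120:230,220:300],None,fx=5,fy=5,interpolation=cv2.INTER_CUBIC))
E
```

```text
knob [ 0.52653686 -0.36118164  0.178     ]
[  12   16   45   80 2546]
[ 0.5706 -0.3622  0.178 ] [ 0.4988 -0.3311  0.178 ] -23.420475996360747
[ 0.5564 -0.3931  0.178 ] [ 0.4937 -0.3704  0.178 ] -19.936886478647644
```

View pics/w1c.png

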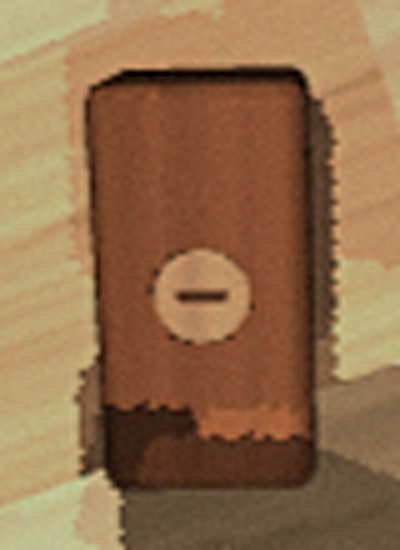

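```bash
python3 - <<'E'
from h import *
togo([.5275,-.3618,.21],-111)
E
```

```text
t 3.5 pos [ 0.5033 -0.3756  0.3258] rpy deg [ -90.18    0.31 -111.57] F [-1.3 -0.5  0.6] T [0.04 0.05 0.03] w 0.0743 q6 1.22
tool shift [-0.0211  0.1159  0.0178]
tool turn [ 0.0031 -0.01   -0.0053]
```

arm_command --series "0.003 -0.01 -0.005 -0.0105 0 0.009 0.074; 0 0 0 -0.0105 0 0.009 0.074; 0 0 0 0 0.03 0 0.074; 0 0 0 0 0.03 0 0.074; 0 0 0 0 0.03 0 0.074; 0 0 0 0 0.025 0 0.074; 0 0 0 0 0 0 0.074"

```text
time: 4.2
tool_pos: [0.536, -0.3583, 0.2087]
ee_rot: [-1.564, 0.0, -1.925]
wrist_force: [-0.3, 0.7, -0.3]
width: 0.0739
```

```bash
python3 - <<'E'
from h import *
togo([.5275,-.3618,.136],-111)
cv2.imwrite("pics/w2.png",robot.snapshot("wrist"))
print(ray("wrist",280,200,.178))
E
```

```text
t 4.2 pos [ 0.536  -0.3583  0.2087] rpy deg [-8.9630e+01  1.0000e-02 -1.1032e+02] F [-0.3  0.7 -0.3] T [0.1  0.04 0.01] w 0.0739 q6 1.25
tool shift [ 0.0062  0.0727 -0.0072]
tool turn [-0.0064  0.0119 -0.0002]
[ 0.56076607 -0.36648522  0.178     ]
```

View pics/w2.png

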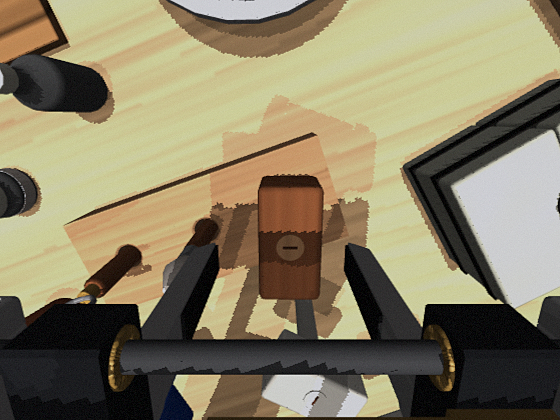

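```bash
python3 - <<'E'
from h import *
print(ray("wrist",291,248,.178))
for a,b in [((260,190),(259,292)),((323,190),(320,292))]:
  A=ray("wrist",*a,.178);B=ray("wrist",*b,.178);print(A.round(4),B.round(4),np.degrees(np.arctan2(*(A-B)[[1,0]])))
togo([.527,-.362,.136],-110.5)
E
```

```text
[ 0.52588329 -0.36167326  0.178     ]
[ 0.5718 -0.3565  0.178 ] [ 0.5018 -0.3284  0.178 ] -21.878524081803057
[ 0.5573 -0.3955  0.178 ] [ 0.4865 -0.3697  0.178 ] -20.028599859809834
t 4.25 pos [ 0.5367 -0.3588  0.2111] rpy deg [-8.9440e+01 -5.0000e-02 -1.1031e+02] F [-0.  -0.  -0.9] T [ 0.04  0.01 -0.04] w 0.0741 q6 1.25
tool shift [ 0.0064  0.075  -0.0087]
tool turn [-0.0098  0.0033  0.0008]
```

arm_command --series "-0.009 0.01 0 0.006 0 -0.009 0.074; 0 0 0 0 0.025 0 0.074; 0 0 0 0 0.025 0 0.074; 0 0 0 0 0.022 0 0.074; 0 0 0 0 0 0 0.074; 0 0 0 0 0 0 0.074"

```text
time: 4.85
tool_pos: [0.5306, -0.3664, 0.1529]
ee_rot: [-1.549, -0.01, -1.936]
wrist_force: [-0.2, -0.2, 0.9]
width: 0.0738
```

```bash
python3 - <<'E'
from h import *
togo([.527,-.362,.136],-111)
E
```

```text
t 4.85 pos [ 0.5306 -0.3664  0.1529] rpy deg [ -88.77   -0.55 -110.93] F [-0.2 -0.2  0.9] T [ 0.06 -0.01  0.  ] w 0.0738 q6 1.24
tool shift [-0.003   0.0168 -0.0052]
tool turn [-0.0214  0.0013  0.0095]
```

arm_command --series "-0.02 0 0.009 -0.003 0.008 -0.004 0.074; 0 0 0 0 0.008 0 0.074; 0 0 0 0 0 0 0.074; 0 0 0 0 0 0 0.074"

```text
time: 5.25
tool_pos: [0.5298, -0.364, 0.1419]
ee_rot: [-1.562, -0.003, -1.936]
wrist_force: [0.1, 0.9, -0.1]
width: 0.0737
```

```bash
python3 - <<'E'
from h import *
togo([.527,-.362,.136],-111)
E
```

```text
t 5.25 pos [ 0.5298 -0.364   0.1419] rpy deg [ -89.51   -0.17 -110.94] F [ 0.1  0.9 -0.1] T [ 0.06  0.05 -0.04] w 0.0737 q6 1.25
tool shift [-0.0009  0.0059 -0.0034]
tool turn [-0.0086  0.001   0.0029]
```

arm_command --series "-0.008 0 0.003 -0.001 0.006 -0.003 0.074; 0 0 0 0 0 0 0.074; 0 0 0 0 0 0 0.074"

```text
time: 5.55
tool_pos: [0.5274, -0.3619, 0.1359]
ee_rot: [-1.57, 0.0, -1.936]
wrist_force: [-0.1, 0.7, 0.7]
width: 0.0739
```

```bash
python3 - <<'E'
from h import *
togo([.527,-.362,.136],-111)
cv2.imwrite("pics/w3.png",robot.snapshot("wrist"))
E
```

```text
t 5.55 pos [ 0.5274 -0.3619  0.1359] rpy deg [ -89.96    0.   -110.94] F [-0.1  0.7  0.7] T [ 0.06  0.01 -0.03] w 0.0739 q6 1.25
tool shift [ 0.0002 -0.0001 -0.0003]
tool turn [-0.0006  0.0011 -0.0001]
```

View pics/w3.png

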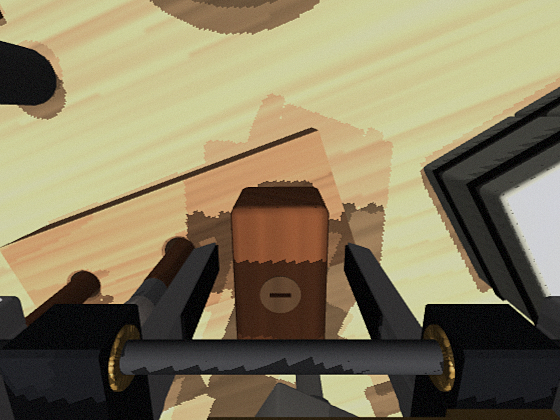

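The head is centred between the fingers (knob at 281,295), so I'll close.

arm_command --series "0 0 0 0 0 0 0.03; 0 0 0 0 0 0 0.03; 0 0 0 0 0 0 0.03; 0 0 0 0 0 0 0.03; 0 0 0 0 0 0 0.03; 0 0 0 0 0 0 0.03; 0 0 0 0 0 0 0.03; 0 0 0 0 0 0 0.03"

```text
time: 6.4
tool_pos: [0.5274, -0.3619, 0.1359]
ee_rot: [-1.57, 0.0, -1.936]
wrist_force: [-0.5, -0.3, 0.6]
width: 0.0441
```

```bash
python3 - <<'E'
from h import *
togo([.527,-.362,.136],-111)
i=robot.snapshot("wrist");cv2.imwrite("pics/w4.png",i)
E
```

```text
t 6.4 pos [ 0.5274 -0.3619  0.1359] rpy deg [-8.9970e+01  1.0000e-02 -1.1094e+02] F [-0.5 -0.3  0.6] T [ 0.07 -0.02  0.04] w 0.0441 q6 1.25
tool shift [ 0.0003 -0.0001 -0.0003]
tool turn [-0.0005  0.0011 -0.0001]
```

View pics/w4.png

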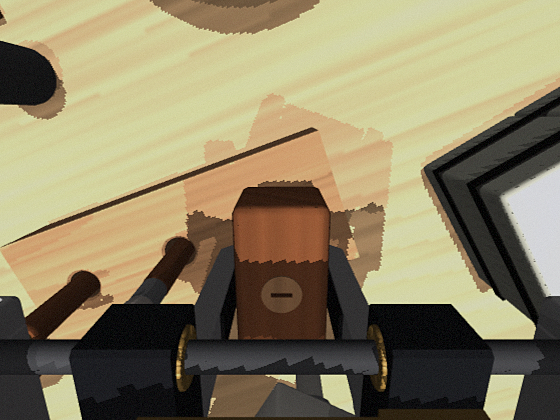

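arm_command --series "0 0 0 0 -0.01 0 0.03; 0 0 0 0 -0.012 0 0.03; 0 0 0 0 -0.012 0 0.03; 0 0 0 0 -0.012 0 0.03; 0 0 0 0 -0.012 0 0.03; 0 0 0 0 -0.012 0 0.03"

```text
time: 7.05
tool_pos: [0.5263, -0.361, 0.208]
ee_rot: [-1.576, 0.002, -1.936]
wrist_force: [-0.4, -0.3, -2.5]
width: 0.0434
```

arm_command --series "0 0 0 0 -0.025 0 0.03; 0 0 0 0 -0.025 0 0.03; 0 0 0 0 -0.025 0 0.03; 0 0 0 0 -0.025 0 0.03; 0 0 0 0 -0.025 0 0.03; 0 0 0 0 0 0 0.03; 0 0 0 0 0 0 0.03"

```text
time: 7.75
tool_pos: [0.5261, -0.361, 0.3456]
ee_rot: [-1.57, -0.0, -1.936]
wrist_force: [-0.0, -0.8, -3.8]
width: 0.0439
```

```bash
python3 - <<'E'
from h import *
st()
for n in("wrist","scene","top"):
  i=robot.snapshot(n);cv2.imwrite(f"pics/{n}5.png",i)
print(robot.spot_in("top","mallet_head")[:2]);st()
E
```

```text
t 7.75 pos [ 0.5261 -0.361   0.3456] rpy deg [-8.9970e+01 -1.0000e-02 -1.1094e+02] F [-0.  -0.8 -3.8] T [ 0.07  0.03 -0.  ] w 0.0439 q6 1.25
[{'centre': [0.3028, 0.0128, -1.2967], 'score': 0.68}, {'centre': [0.3542, -0.2271, -1.5036], 'score': 0.64}]
t 7.95 pos [ 0.5257 -0.3607  0.3439] rpy deg [-9.0150e+01  6.0000e-02 -1.1094e+02] F [-0.3 -0.1 -3.6] T [ 0.05 -0.    0.02] w 0.0438 q6 1.25
```

View pics/scene5.png

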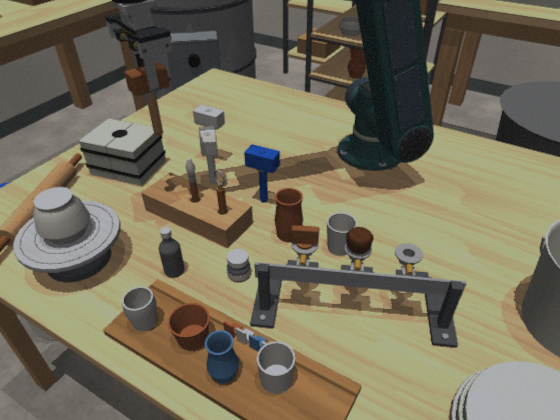

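View pics/top5.png

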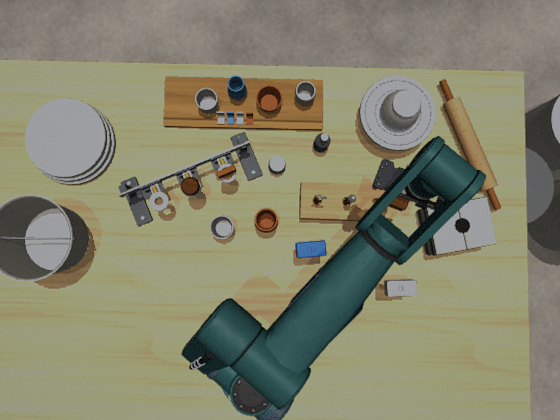

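arm_command --series "0 -0.12 0 0 0 0 0.03; 0 -0.12 0 0 0 0 0.03; 0 -0.12 0 0 0 0 0.03; 0 -0.12 0 0 0 0 0.03; 0 -0.12 0 0 0 0 0.03; 0 -0.12 0 0 0 0 0.03; 0 -0.02 0 0 0 0 0.03; 0 0 0 0 0 0 0.03; 0 0 0 0 0 0 0.03"

```text
time: 8.85
tool_pos: [0.5231, -0.3587, 0.3289]
ee_rot: [-1.584, 0.025, -1.17]
wrist_force: [0.1, 0.4, -2.7]
width: 0.0438
```

```bash
python3 - <<'E'
from h import *
togo([.44,.25,.34],-68.5)
E
```

```text
t 8.85 pos [ 0.5231 -0.3587  0.3289] rpy deg [-90.76   1.46 -67.06] F [ 0.1  0.4 -2.7] T [-0.03  0.    0.04] w 0.0438 q6 0.48
tool shift [-0.593   0.0019  0.1607]
tool turn [ 0.0136  0.0252 -0.0253]
```

arm_command --series "0.013 0 -0.025 0 -0.01 0 0.03; 0 0 0 -0.02 -0.01 0.005 0.03; 0 0 0 -0.035 -0.002 0.01 0.03; 0 0 0 -0.035 -0.002 0.01 0.03; 0 0 0 -0.035 -0.002 0.01 0.03; 0 0 0 -0.035 -0.002 0.01 0.03; 0 0 0 -0.035 -0.002 0.01 0.03; 0 0 0 -0.02 0 0 0.03; 0 0 0 0 0 0 0.03"

```text
time: 9.75
tool_pos: [0.4859, -0.1234, 0.3702]
ee_rot: [-1.556, -0.008, -1.174]
wrist_force: [0.4, -0.7, -2.9]
width: 0.0438
```

```bash
python3 - <<'E'
from h import *
togo([.44,.25,.34],-68.5)
E
```

```text
t 9.75 pos [ 0.4859 -0.1234  0.3702] rpy deg [-89.17  -0.45 -67.24] F [ 0.4 -0.7 -2.9] T [ 0.03  0.02 -0.02] w 0.0438 q6 0.81
tool shift [-0.3623  0.0288  0.1017]
tool turn [-0.0146  0.0221  0.0077]
```

arm_command --series "-0.014 0.02 0.007 -0.02 0.004 0.005 0.03; 0 0 0 -0.035 0.002 0.01 0.03; 0 0 0 -0.035 0.002 0.01 0.03; 0 0 0 -0.035 0.002 0.01 0.03; 0 0 0 -0.035 0.002 0.01 0.03; 0 0 0 -0.035 0.002 0.01 0.03; 0 0 0 -0.035 0.002 0.01 0.03; 0 0 0 -0.035 0.002 0.01 0.03; 0 0 0 -0.035 0.002 0.01 0.03; 0 0 0 -0.035 0 0.01 0.03; 0 0 0 0 0 0 0.03; 0 0 0 0 0 0 0.03"

```text
time: 10.95
tool_pos: [0.4493, 0.2347, 0.3593]
ee_rot: [-1.549, -0.01, -1.205]
wrist_force: [0.3, -0.1, -2.0]
width: 0.0439
```

```bash
python3 - <<'E'
from h import *
togo([.44,.25,.34],-68.5)
cv2.imwrite("pics/w6.png",robot.snapshot("wrist"));
np.save("w6ext.npy",robot.camera_params("wrist")["extrinsics"])
cv2.imwrite("pics/s6.png",robot.snapshot("scene"))
st()
E
```

```text
t 10.95 pos [0.4493 0.2347 0.3593] rpy deg [-88.75  -0.59 -69.04] F [ 0.3 -0.1 -2. ] T [ 0.    0.03 -0.  ] w 0.0439 q6 1.58
tool shift [-0.0178  0.019  -0.0036]
tool turn [-0.0218 -0.0093  0.0104]
t 11.05 pos [0.4495 0.2339 0.3593] rpy deg [-88.75  -0.57 -69.14] F [ 0.7 -0.8 -1.8] T [ 0.02  0.   -0.01] w 0.0436 q6 1.58
```

View pics/w6.png

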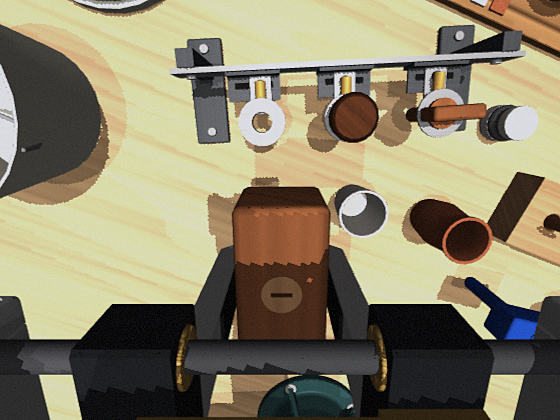

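View pics/s6.png

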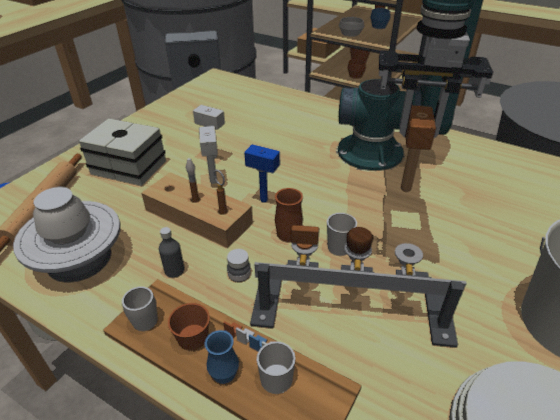

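```bash
cat > ring.py <<'E'
from h import *
P0=robot.camera_params
def params(c,ext=None):
    P=dict(P0(c)); 
    if ext is not None:P["extrinsics"]=ext
    return P
def pj(P,X):
    E=P["extrinsics"];q=(np.atleast_2d(X)-E[:3,3])@E[:3,:3]
    return np.c_[P["cx"]+P["fx"]*q[:,0]/-q[:,2],P["cy"]-P["fy"]*q[:,1]/-q[:,2]]
th=np.linspace(0,2*np.pi,120,endpoint=False)
def circ(c,r,z=.135): return np.c_[c[0]+r*np.cos(th),c[1]+r*np.sin(th),0*th+z]
from scipy.ndimage import map_coordinates
from scipy.optimize import minimize
def fit(img,P,c0):
    g=cv2.cvtColor(img,cv2.COLOR_BGR2LAB).astype(float)
    # brightness-neutral "steel" score: low chroma
    ch=np.hypot(g[...,1]-128,g[...,2]-128)
    ch=cv2.GaussianBlur(ch,(0,0),.7)
    def s(c,r): 
        p=pj(P,circ(c,r));return map_coordinates(ch,[p[:,1],p[:,0]],order=1)
    def cost(c):  # annulus low chroma, inside bore & outside high chroma (clipped)
        ann=np.mean([np.minimum(s(c,r),25).mean() for r in(.014,.017,.020,.023,.026)])
        out=np.minimum(s(c,.0305),25).mean(); inn=np.mean([np.minimum(s(c,r),25).mean() for r in(.004,.007,.010)])
        return 2*ann-out-inn
    best=min((cost((c0[0]+a,c0[1]+b)),c0[0]+a,c0[1]+b) for a in np.arange(-.015,.0151,.0015) for b in np.arange(-.015,.0151,.0015))
    r=minimize(cost,best[1:],method="Nelder-Mead",options=dict(initial_simplex=[[best[1],best[2]],[best[1]+.002,best[2]],[best[1],best[2]+.002]]))
    return r.x,r.fun
E
python3 - <<'E'
from ring import *
o=np.zeros((400,800,3),np.uint8)
for k,(f,c,ext,c0,roi) in enumerate([("top0","top",None,(.525,.288),(135,175,50)),("scene0","scene",None,(.525,.288),(380,225,60)),("w6","wrist",np.load("w6ext.npy"),(.525,.288),(230,85,70))]):
    im=cv2.imread(f"pics/{f}.png");P=params(c,ext);x,v=fit(im,P,c0);print(f,x.round(4),v)
    u,vv,n=roi;s=266/n;b=cv2.resize(im[vv:vv+n,u:u+n],(266,266),interpolation=cv2.INTER_CUBIC)
    for r in(.012,.028):
        p=pj(P,circ(x,r));cv2.polylines(b,[(((p-[u,vv])+.5)*s).astype(int)],True,(0,255,0),1)
    o[:266,266*k:266*k+266]=b
cv2.imwrite("pics/ring.png",o)
P=params("wrist",np.load("w6ext.npy"))
E=P["extrinsics"]
def rw(u,v,z):
    d=E[:3,:3]@np.array([(u-P["cx"])/P["fx"],-(v-P["cy"])/P["fy"],-1]);return E[:3,3]+d*(z-E[2,3])/d[2]
for z in(.125,.135,): print(z,rw(262,122,z))
a=rw(175,72,.13);b=rw(520,52,.13);print("bar",a,b,np.degrees(np.arctan2(*(a-b)[[1,0]])))
print("bar top",np.degrees(np.arctan2(*(ray("top",122,191,.12)-ray("top",249,144,.12))[[1,0]])))
E
```

```text
top0 [0.5141 0.2801] -25.758810526041213
scene0 [0.5146 0.2808] -15.585134493305633
w6 [0.5119 0.282 ] -36.96141799406008
0.125 [0.51216062 0.28225942 0.125     ]
0.135 [0.51236135 0.2818334  0.135     ]
bar [0.52887527 0.39500378 0.13      ] [0.69091695 0.03213474 0.13      ] 114.06348009226708
bar top 111.7173918325042
```

View pics/ring.png

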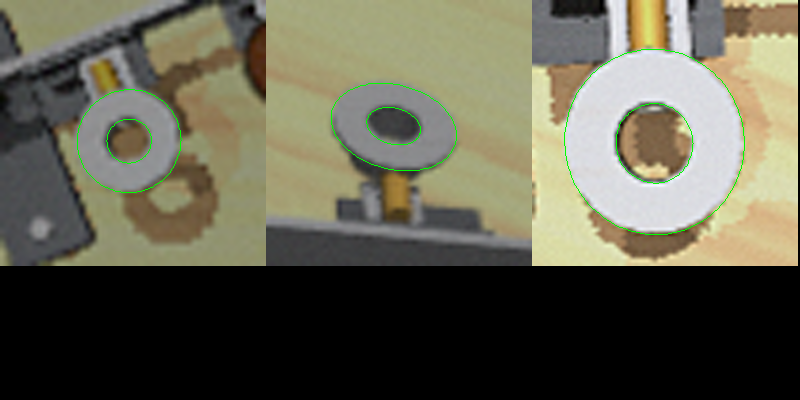

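```bash
python3 - <<'E'
from ring import *
E=np.load("w6ext.npy");P=params("wrist",E)
rpy=np.radians([-88.75,-.59,-69.04]);M=R.from_euler("xyz",rpy).as_matrix();T=np.array([.4493,.2347,.3593])
d=E[:3,:3]@np.array([(281-P["cx"])/P["fx"],-(295-P["cy"])/P["fy"],-1])
# plane tool y = -0.0188-0.023
d_=M.T@d;o_=M.T@(E[:3,3]-T);k=(-.0418-o_[1])/d_[1];print("knob tool frame",(o_+k*d_).round(4))
im=cv2.imread("pics/s6.png");S=params("scene")
b=cv2.resize(im[100:210,370:450],None,fx=7,fy=7,interpolation=cv2.INTER_CUBIC)
T=np.array([.4494,.2343,.3593])
pts=pj(S,[T+M@np.array([0,y,0]) for y in (.121,.013,-.0188)]);print(pts)
# handle outline bottom circle
c=T+M@np.array([0,.121,0]);ring=[c+M@np.array([.009*np.cos(a),0,.009*np.sin(a)]) for a in th]
ring2=[T+M@np.array([.011*np.cos(a),.1175,.011*np.sin(a)]) for a in th]
for r in(ring,ring2):cv2.polylines(b,[((pj(S,r)-[370,100]+.5)*7).astype(int)],True,(0,255,0),1)
hd=[[sx*.022,-.0188+sy*.023,sz*.042] for sx in(-1,1) for sy in(-1,1) for sz in(-1,1)]
for q in pj(S,[T+M@np.array(h) for h in hd]):cv2.circle(b,tuple(((q-[370,100]+.5)*7).astype(int)),3,(255,255,0),-1)
cv2.imwrite("pics/tip.png",b[:, :])
E
```

```text
knob tool frame [-0.0008 -0.0418 -0.0013]
[[405.31107237 189.07924542]
 [415.89946002 142.09849934]
 [419.3546209  126.76792766]]
```

```bash
python3 -c "
import cv2;b=cv2.imread('pics/tip.png');print(b.shape);cv2.imwrite('pics/tip2.png',cv2.resize(b,(436,600)))"
```

```text
(770, 560, 3)
```

View pics/tip2.png

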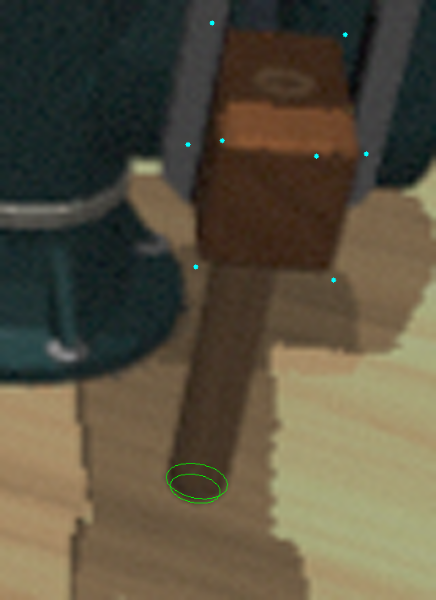

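```bash
python3 - <<'E'
from h import *
togo([.5147,.2815,.30],-68.5)
E
```

```text
t 11.05 pos [0.4495 0.2339 0.3593] rpy deg [-88.75  -0.57 -69.14] F [ 0.7 -0.8 -1.8] T [ 0.02  0.   -0.01] w 0.0436 q6 1.58
tool shift [-0.0218  0.0607  0.0765]
tool turn [-0.0218 -0.011   0.01  ]
```

arm_command --series "-0.022 -0.01 0.01 -0.007 0 0.025 0.03; 0 0 0 -0.007 0.01 0.025 0.03; 0 0 0 -0.007 0.015 0.025 0.03; 0 0 0 0 0.015 0 0.03; 0 0 0 0 0.01 0 0.03; 0 0 0 0 0 0 0.03; 0 0 0 0 0 0 0.03"

```text
time: 11.75
tool_pos: [0.517, 0.272, 0.311]
ee_rot: [-1.567, -0.002, -1.213]
wrist_force: [0.3, -0.4, -2.5]
width: 0.0437
```

```bash
python3 - <<'E'
from h import *
togo([.5147,.2815,.30],-68.5)
E
```

```text
t 11.75 pos [0.517 0.272 0.311] rpy deg [-89.79  -0.12 -69.49] F [ 0.3 -0.4 -2.5] T [0.01 0.01 0.1 ] w 0.0437 q6 1.6
tool shift [-0.0097  0.0109  0.0011]
tool turn [-0.0037 -0.0172  0.0022]
```

arm_command --series "-0.003 -0.012 0.002 -0.0097 0.01 0.001 0.03; 0 0 0 0 0.012 0 0.03; 0 0 0 0 0.008 0 0.03; 0 0 0 0 0 0 0.03; 0 0 0 0 0 0 0.03"

```text
time: 12.25
tool_pos: [0.5141, 0.2817, 0.2813]
ee_rot: [-1.566, 0.0, -1.2]
wrist_force: [-0.1, 0.4, -2.5]
width: 0.0436
```

```bash
python3 - <<'E'
from h import *
togo([.5147,.2815,.276],-68.5)
np.save("w7ext.npy",robot.camera_params("wrist")["extrinsics"])
cv2.imwrite("pics/w7.png",robot.snapshot("wrist"))
im=robot.snapshot("scene");cv2.imwrite("pics/s7.png",im)
st()
cv2.imwrite("pics/s7c.png",cv2.resize(im[100:300,330:480],None,fx=3,fy=3,interpolation=cv2.INTER_CUBIC))
E
```

```text
t 12.25 pos [0.5141 0.2817 0.2813] rpy deg [-8.971e+01  1.000e-02 -6.877e+01] F [-0.1  0.4 -2.5] T [ 0.05 -0.02 -0.02] w 0.0436 q6 1.6
tool shift [0.0005 0.0053 0.0005]
tool turn [-0.005  -0.0047 -0.0002]
t 12.35 pos [0.5142 0.2818 0.2815] rpy deg [-8.970e+01  1.000e-02 -6.878e+01] F [-0.5  0.2 -2.5] T [-0.04  0.09 -0.04] w 0.0439 q6 1.6
```

View pics/s7c.png

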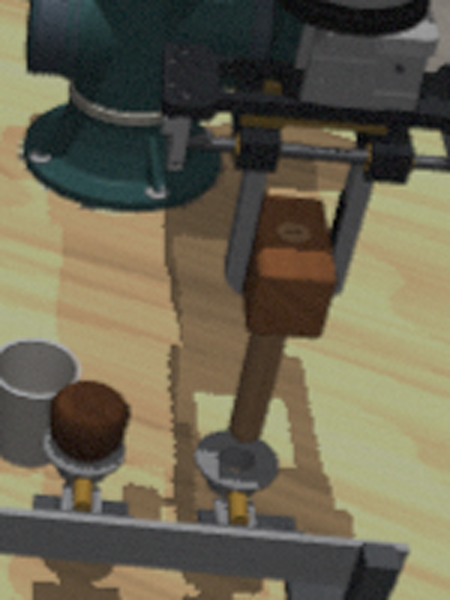

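View pics/w7.png

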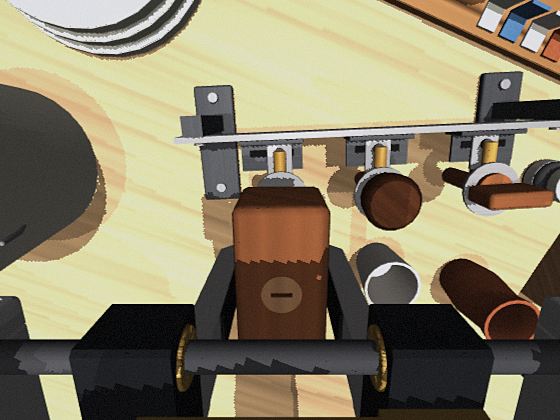

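```bash
python3 - <<'E'
from ring import *
im=cv2.imread("pics/s7.png");S=params("scene")
u,v,n,s=390,215,50,12
b=cv2.resize(im[v:v+n,u:u+n],None,fx=s,fy=s,interpolation=cv2.INTER_CUBIC)
def dr(p,col):cv2.polylines(b,[((p-[u,v]+.5)*s).astype(int)],True,col,1)
for r in(.012,.028):dr(pj(S,circ((.5146,.2808),r)),(0,255,0))
M=R.from_euler("xyz",np.radians([-89.7,0,-68.78])).as_matrix();T=np.array([.5142,.2818,.2815])
for oz,col in((0,(255,255,0)),(-.0013,(0,0,255))):
  dr(pj(S,[T+M@np.array([.009*np.cos(a),.121,oz+.009*np.sin(a)]) for a in th]),col)
  dr(pj(S,[T+M@np.array([.011*np.cos(a),.1175,oz+.011*np.sin(a)]) for a in th]),col)
cv2.imwrite("pics/tip7.png",b)
E
```

```text
(no output)
```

View pics/tip7.png

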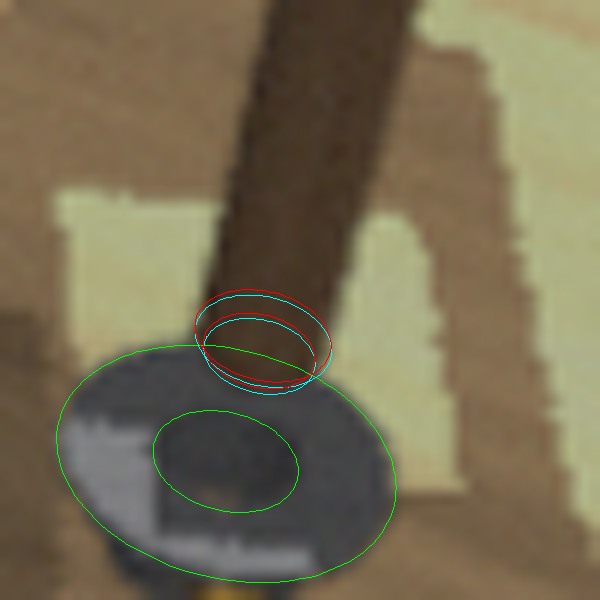

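```bash
python3 - <<'E'
import cv2,numpy as np
im=cv2.imread("pics/s7.png")[225:260,395:425]
b=cv2.resize(np.clip((im.astype(float)-30)*2.2,0,255).astype(np.uint8),None,fx=16,fy=16,interpolation=cv2.INTER_NEAREST)
cv2.imwrite("pics/tip7b.png",b)
E
```

```text
(no output)
```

View pics/tip7b.png

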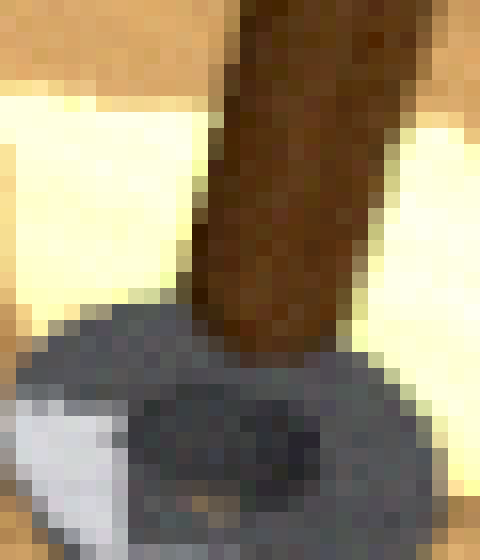

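arm_command --series "-0.004 -0.004 0 0.0005 0.01 0 0.03; 0 0 0 0 0.007 0 0.03; 0 0 0 0 0 0 0.03; 0 0 0 0 0 0 0.03"

```text
time: 12.75
tool_pos: [0.5148, 0.2813, 0.2635]
ee_rot: [-1.569, 0.0, -1.196]
wrist_force: [-0.0, -0.2, -2.5]
width: 0.0438
```

```bash
python3 - <<'E'
from h import *
togo([.514,.2812,.258],-68.5)
E
```

```text
t 12.75 pos [0.5148 0.2813 0.2635] rpy deg [-8.988e+01  1.000e-02 -6.854e+01] F [-0.  -0.2 -2.5] T [0.   0.01 0.02] w 0.0438 q6 1.6
tool shift [-0.0002  0.0055 -0.0008]
tool turn [-0.002  -0.0006 -0.0001]
```

arm_command --series "-0.002 0 0 0 0.004 -0.0008 0.03; 0 0 0 0 0.003 0 0.03; 0 0 0 0 0 0 0.03"

```text
time: 13.05
tool_pos: [0.5141, 0.281, 0.2561]
ee_rot: [-1.571, 0.0, -1.196]
wrist_force: [-0.4, -0.4, -2.7]
width: 0.0441
```

arm_command --series "0 0 0 0 0.003 0 0.03; 0 0 0 0 0.002 0 0.03; 0 0 0 0 0 0 0.03"

```text
time: 13.35
tool_pos: [0.5136, 0.281, 0.2511]
ee_rot: [-1.571, 0.001, -1.196]
wrist_force: [-0.2, -0.4, -3.2]
width: 0.044
```

```bash
python3 - <<'E'
from h import *
togo([.514,.2812,.248],-68.5)
E
```

```text
t 13.35 pos [0.5136 0.281  0.2511] rpy deg [-9.003e+01  3.000e-02 -6.853e+01] F [-0.2 -0.4 -3.2] T [-0.04  0.12  0.04] w 0.044 q6 1.6
tool shift [-0.      0.0031  0.0004]
tool turn [ 0.0005 -0.0004 -0.0006]
```

arm_command --series "0 0 0 0 0.003 0 0.03; 0 0 0 0 0 0 0.03"

```text
time: 13.55
tool_pos: [0.5136, 0.281, 0.2478]
ee_rot: [-1.571, 0.0, -1.196]
wrist_force: [-1.0, 0.3, -3.4]
width: 0.044
```

arm_command --series "0 0 0 0 0.003 0 0.03; 0 0 0 0 0 0 0.03"

```text
time: 13.75
tool_pos: [0.5129, 0.2806, 0.2451]
ee_rot: [-1.573, 0.0, -1.196]
wrist_force: [-1.4, -1.2, -3.4]
width: 0.0439
```

arm_command --series "0 0 0 0 0.003 0 0.03; 0 0 0 0 0 0 0.03"

```text
time: 13.95
tool_pos: [0.5125, 0.2804, 0.2417]
ee_rot: [-1.574, 0.0, -1.196]
wrist_force: [-1.8, -0.9, -3.7]
width: 0.044
```

```bash
python3 - <<'E'
from h import *
togo([.514,.2812,.24],-68.5)
i=robot.snapshot("scene")
cv2.imwrite("pics/s8c.png",cv2.resize(i[150:290,340:470],None,fx=4,fy=4,interpolation=cv2.INTER_CUBIC))
E
```

```text
t 13.95 pos [0.5125 0.2804 0.2417] rpy deg [-90.18   0.   -68.53] F [-1.8 -0.9 -3.7] T [-0.26  0.64  0.07] w 0.044 q6 1.6
tool shift [-0.0002  0.0017  0.0017]
tool turn [ 0.0032 -0.0005 -0.0001]
```

View pics/s8c.png

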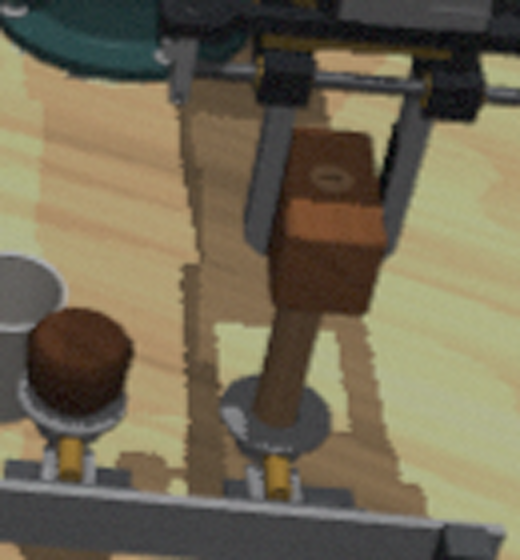

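arm_command --series "0.003 0 0 0 0.003 0 0.03; 0 0 0 0 0.003 0 0.03; 0 0 0 0 0.003 0 0.03; 0 0 0 0 0 0 0.03"

```text
time: 14.4
tool_pos: [0.5118, 0.2804, 0.2338]
ee_rot: [-1.57, 0.001, -1.196]
wrist_force: [-1.2, -0.3, -2.8]
width: 0.0442
```

```bash
python3 - <<'E'
from h import *
togo([.513,.2808,.23],-68.5)
E
```

```text
t 14.4 pos [0.5118 0.2804 0.2338] rpy deg [-8.998e+01  3.000e-02 -6.851e+01] F [-1.2 -0.3 -2.8] T [-0.19  0.57  0.03] w 0.0442 q6 1.6
tool shift [0.0001 0.0038 0.0013]
tool turn [-0.0004 -0.0002 -0.0006]
```

arm_command --series "0 0 0 0 0.004 0 0.03; 0 0 0 0 0.004 0 0.03; 0 0 0 0 0.004 0 0.03; 0 0 0 0 0.004 0 0.03; 0 0 0 0 0.004 0 0.03"

```text
time: 14.9
tool_pos: [0.5117, 0.2805, 0.2134]
ee_rot: [-1.569, 0.001, -1.196]
wrist_force: [-1.8, -0.2, 0.7]
width: 0.0437
```

```bash
python3 - <<'E'
from h import *
togo([.512,.2805,.21],-68.5)
E
```

```text
t 14.9 pos [0.5117 0.2805 0.2134] rpy deg [-8.992e+01  4.000e-02 -6.851e+01] F [-1.8 -0.2  0.7] T [-0.26  0.74 -0.04] w 0.0437 q6 1.6
tool shift [0.0001 0.0034 0.0003]
tool turn [-0.0014 -0.0001 -0.0006]
```

arm_command --series "-0.001 0 0 0 0.004 0 0.03; 0 0 0 0 0.004 0 0.03; 0 0 0 0 0.004 0 0.03; 0 0 0 0 0.004 0 0.03; 0 0 0 0 0.004 0 0.03"

```text
time: 15.4
tool_pos: [0.5117, 0.2805, 0.1914]
ee_rot: [-1.571, 0.001, -1.196]
wrist_force: [-3.0, -0.5, 1.1]
width: 0.0439
```

arm_command --series "-0.001 0 0 0 0.004 0 0.03; 0 0 0 0 0.004 0 0.03; 0 0 0 0 0.004 0 0.03; 0 0 0 0 0.004 0 0.03; 0 0 0 0 0.004 0 0.03"

```text
time: 15.9
tool_pos: [0.5117, 0.2805, 0.1695]
ee_rot: [-1.572, 0.001, -1.196]
wrist_force: [-3.1, -0.8, 1.6]
width: 0.0438
```

```bash
python3 - <<'E'
from h import *
togo([.512,.2805,.16],-68.5)
E
```

```text
t 15.9 pos [0.5117 0.2805 0.1695] rpy deg [-9.005e+01  4.000e-02 -6.851e+01] F [-3.1 -0.8  1.6] T [-0.25  0.69 -0.02] w 0.0438 q6 1.6
tool shift [0.0001 0.0095 0.0003]
tool turn [ 0.0009 -0.0001 -0.0008]
```

Now slower: 3 mm rows to about 0.155, then 1–1.5 mm rows, watching the force.

arm_command --series "0 0 0 0 0.003 0 0.03; 0 0 0 0 0.003 0 0.03; 0 0 0 0 0.003 0 0.03; 0 0 0 0 0.003 0 0.03; 0 0 0 0 0 0 0.03"

```text
time: 16.4
tool_pos: [0.5116, 0.2806, 0.1551]
ee_rot: [-1.572, 0.001, -1.196]
wrist_force: [-2.1, -0.4, -1.6]
width: 0.0441
```

arm_command --series "0 0 0 0 0.0015 0 0.03; 0 0 0 0 0.0015 0 0.03; 0 0 0 0 0 0 0.03"

```text
time: 16.7
tool_pos: [0.5116, 0.2805, 0.1517]
ee_rot: [-1.573, 0.001, -1.196]
wrist_force: [-1.9, -0.4, -0.5]
width: 0.0438
```

arm_command --series "0 0 0 0 0.0015 0 0.03; 0 0 0 0 0.001 0 0.03; 0 0 0 0 0 0 0.03"

```text
time: 17.0
tool_pos: [0.5116, 0.2805, 0.1492]
ee_rot: [-1.572, 0.001, -1.196]
wrist_force: [-3.4, -1.1, 0.5]
width: 0.0436
```

```bash
python3 - <<'E'
from h import *
togo([.512,.2805,.146],-68.5)
i=robot.snapshot("scene")
cv2.imwrite("pics/s9c.png",cv2.resize(i[150:290,340:470],None,fx=4,fy=4,interpolation=cv2.INTER_CUBIC))
E
```

```text
t 17.0 pos [0.5116 0.2805 0.1492] rpy deg [-9.009e+01  5.000e-02 -6.851e+01] F [-3.4 -1.1  0.5] T [-0.17  0.49 -0.02] w 0.0436 q6 1.6
tool shift [0.0002 0.0032 0.0004]
tool turn [ 0.0016 -0.0001 -0.0008]
```

View pics/s9c.png

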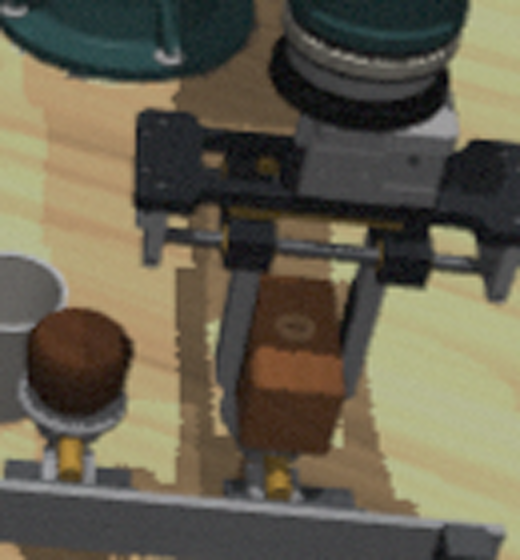

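arm_command --series "0 0 0 0 0.001 0 0.03; 0 0 0 0 0 0 0.03"

```text
time: 17.25
tool_pos: [0.5116, 0.2806, 0.1481]
ee_rot: [-1.572, 0.001, -1.196]
wrist_force: [-1.9, 0.2, -1.6]
width: 0.0437
```

arm_command --series "0 0 0 0 0.001 0 0.03; 0 0 0 0 0 0 0.03"

```text
time: 17.45
tool_pos: [0.5116, 0.2806, 0.1469]
ee_rot: [-1.572, 0.001, -1.196]
wrist_force: [-2.9, -1.2, -1.4]
width: 0.0437
```

arm_command --series "0 0 0 0 0.001 0 0.03; 0 0 0 0 0 0 0.03"

```text
time: 17.65
tool_pos: [0.5116, 0.2806, 0.1459]
ee_rot: [-1.572, 0.001, -1.196]
wrist_force: [-2.7, -0.4, -1.2]
width: 0.0437
```

arm_command --series "0 0 0 0 0.001 0 0.03; 0 0 0 0 0 0 0.03"

```text
time: 17.85
tool_pos: [0.5116, 0.2806, 0.1459]
ee_rot: [-1.572, 0.001, -1.196]
wrist_force: [-2.8, -0.2, -0.8]
width: 0.0439
```

arm_command --series "0 0 0 0 0.001 0 0.03; 0 0 0 0 0 0 0.03"

```text
time: 18.05
tool_pos: [0.5116, 0.2806, 0.1459]
ee_rot: [-1.571, 0.001, -1.196]
wrist_force: [-2.2, -1.7, -1.5]
width: 0.0437
```

arm_command --series "0 0 0 0 0.001 0 0.03"

```text
time: 18.15
tool_pos: [0.5116, 0.2806, 0.1458]
ee_rot: [-1.57, 0.001, -1.195]
wrist_force: [-5.5, -2.5, 7.8]
width: 0.0434
```

arm_command --series "0 0 0 0 0.0015 0 0.03"

```text
time: 18.25
tool_pos: [0.5116, 0.2806, 0.1458]
ee_rot: [-1.57, 0.001, -1.195]
wrist_force: [-6.2, -2.2, 8.6]
width: 0.0441
```

Firm stop at TCP z = 0.1458, where 0.146 was computed for home, with about 11 N of push. Relaxing and releasing.

arm_command --series "0 0 0 0 0 0 0.03; 0 0 0 0 0 0 0.03; 0 0 0 0 0 0 0.055; 0 0 0 0 0 0 0.07; 0 0 0 0 0 0 0.07; 0 0 0 0 0 0 0.07; 0 0 0 0 0 0 0.07"

```text
time: 18.95
tool_pos: [0.5155, 0.2817, 0.1456]
ee_rot: [-1.56, 0.0, -1.196]
wrist_force: [-1.2, 0.1, 0.3]
width: 0.0699
```

```bash
python3 - <<'E'
from h import *
st()
i=robot.snapshot("wrist");cv2.imwrite("pics/w10.png",i)
E
```

```text
t 18.95 pos [0.5155 0.2817 0.1456] rpy deg [-8.941e+01  2.000e-02 -6.852e+01] F [-1.2  0.1  0.3] T [ 0.01  0.02 -0.02] w 0.0699 q6 1.6
```

View pics/w10.png

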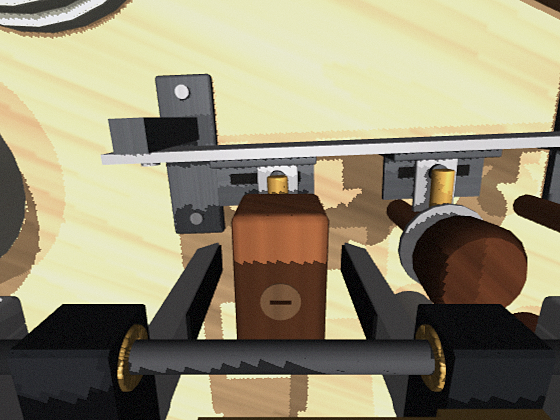

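Released, with the fingers clear on both sides of the head. Retracting straight up.

arm_command --series "0 0 0 0 -0.02 0 0.07; 0 0 0 0 -0.03 0 0.07; 0 0 0 0 -0.03 0 0.07; 0 0 0 0 -0.03 0 0.07; 0 0 0 0 -0.03 0 0.07; 0 0 0 0 -0.03 0 0.07; 0 0 0 0 0 -0.03 0.07; 0 0 0 0 0 -0.04 0.07; 0 0 0 0 0 -0.04 0.07; 0 0 0 0 0 -0.03 0.07; 0 0 0 0 0 0 0.07; 0 0 0 0 0 0 0.07"

```text
time: 20.2
tool_pos: [0.3813, 0.2285, 0.3197]
ee_rot: [-1.558, 0.0, -1.197]
wrist_force: [-0.1, 0.6, -0.4]
width: 0.0701
```

```bash
python3 - <<'E'
from ring import *
st()
i=robot.snapshot("scene");cv2.imwrite("pics/s11.png",i)
S=params("scene");u,v,n,s=370,190,90,6
b=cv2.resize(i[v:v+n,u:u+n],None,fx=s,fy=s,interpolation=cv2.INTER_CUBIC)
M=R.from_euler("z",np.radians(-68.5)).as_matrix()
c=np.array([.5126,.2803,.165])
for sx in(-1,1):
 for sy in(-1,1):
  for sz in(-1,1):
   q=pj(S,c+M@np.array([sx*.022,sy*.042,sz*.023]))[0];cv2.circle(b,tuple(((q-[u,v]+.5)*s).astype(int)),3,(255,255,0),-1)
for r,z in((.028,.135),(.0175,.135)): cv2.polylines(b,[((pj(S,circ((.5146,.2808),r,z))-[u,v]+.5)*s).astype(int)],True,(0,255,0),1)
cv2.imwrite("pics/s11c.png",b)
cv2.imwrite("pics/w11.png",robot.snapshot("wrist"))
E
```

```text
t 20.2 pos [0.3813 0.2285 0.3197] rpy deg [-8.926e+01  1.000e-02 -6.857e+01] F [-0.1  0.6 -0.4] T [-0.02 -0.06 -0.01] w 0.0701 q6 1.61
```

View pics/s11.png

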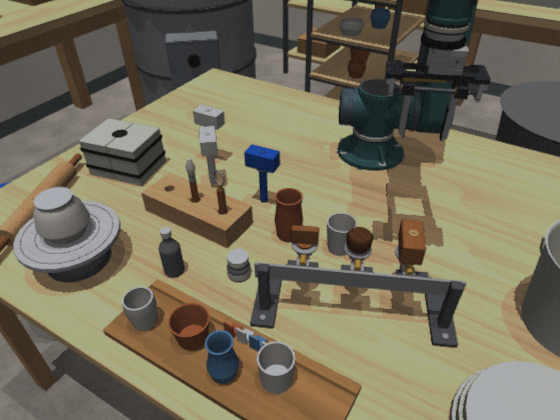

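View pics/s11c.png

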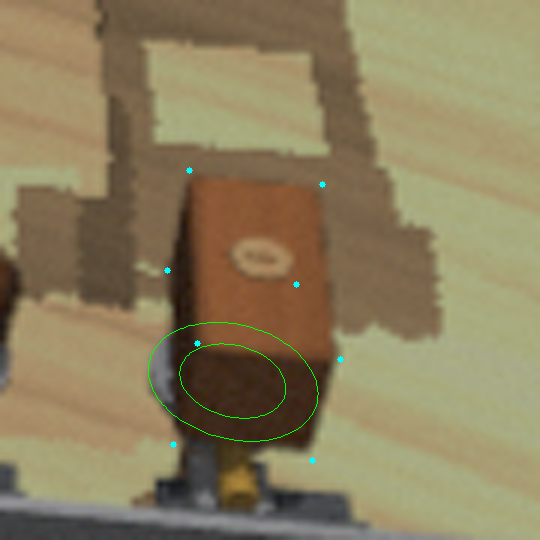

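View pics/w11.png

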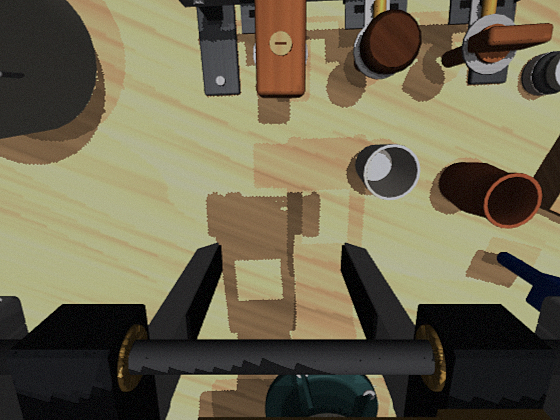

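```bash
python3 - <<'E'
from h import *
t=robot.snapshot("top");cv2.imwrite("pics/t12.png",t)
cv2.imwrite("pics/t12c.png",cv2.resize(t[160:240,120:240],None,fx=5,fy=5,interpolation=cv2.INTER_CUBIC))
for z in(.183,.188,.193,.198):print(z,ray("scene",413.2,232.5,z)[:2].round(4),ray("wrist",280,43,z)[:2].round(4))
E
```

```text
0.183 [0.5053 0.2788] [0.5129 0.2822]
0.188 [0.5109 0.2798] [0.512  0.2819]
0.193 [0.5166 0.2808] [0.5111 0.2815]
0.198 [0.5223 0.2817] [0.5101 0.2811]
```

View pics/t12c.png

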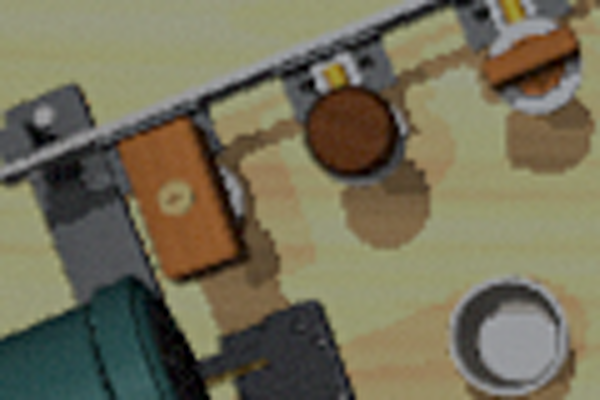

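```bash
python3 - <<'E'
from h import *
print(ray("top",154.7,198.9,.188).round(4))
o,_=st();print(robot.close_job())
E
```

```text
[0.5151 0.2808 0.188 ]
t 20.35 pos [0.3821 0.2288 0.3191] rpy deg [-8.937e+01  1.000e-02 -6.857e+01] F [0.3 0.9 0.1] T [ 0.04  0.02 -0.  ] w 0.0699 q6 1.61
the job is handed in; nothing more can be done
None
```

The mallet is in the formerly empty ring, pressed home and released, and the job was handed in at about 20 s of the 72 s allowed. No verdict was reported.

**What I did:** I gripped the brown mallet by its head and lifted it out of the draining block. I found the ring with all three cameras, whose readings agreed to within about 3 mm. The handle went into the bore on the first try. I then slid it down in 1–4 mm steps until it stopped firmly, pushed with about 11 N net at most by the wrist reading, let go and backed away.

**Last checks:**
- **Seating height:** it stopped at a TCP height of 0.1458 m, against 0.146 m calculated for the flange resting on the ring. Afterwards two cameras put the top of the head at about 0.189 m, where 0.188 m is home.
- **Position:** the three cameras place the mallet's centre line within about 4 mm of each other, near (0.512–0.515, 0.280–0.282).
- **Small disagreements:**
  - My predicted head outline sits about 2 pixels off in the scene picture. It was off by the same amount before insertion, so I took it as a calibration error.
  - The arm sprang about 4 mm sideways when the fingers opened. The mallet looked upright and in place afterwards, but I did not measure its tilt.
- **Surroundings:** the other tools, cup, jar, bottle and vase look unmoved in the final pictures. The gripper is clear of everything, with wrist force near zero.

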